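# Steer the bow-fronted board shuttle to the pointer by pushing on its curved front

### The arm

A 7-joint arm with a two-finger parallel gripper is mounted at the origin on the work surface. World frame = base frame: x ahead of the robot, y to its left, z up, the work surface at z = 0. Lengths are in m, angles in rad, forces in N, time in s.
With the tool pointing down it reaches from about 0.4 to 0.875 m from the base axis. Payload 19.3 kg.
Tool frame: the origin (TCP) lies on the centre line of the jaws, within the pads' length; the fingertips stand 19 mm ahead of it and the grasp point (between the pads) is the TCP (ctrl.tip_reach is the distance from the TCP to the fingertips, in m); z points along the fingers, y is the line along which they close (so a half turn about z gives the same grasp; the last joint's range is limited). The gripper opens to 85 mm and grips with 20 to 120 N. Pads are 22 mm wide; open, the fingers measure 114 mm over their backs; the gripper's body (76 mm by 85 mm) begins 54 mm behind the grasp point. The pads swing forward as they close: fully open they stand 13 mm farther back than shut.
Start: joints at [-1.228, 0.521, -0.036, 1.599, 0.021, 1.021, -0.113], TCP at [0.251, 0.572, 0.25] pointing down, gripper open.
Joint ranges: [-2.91, 2.91], [-0.3, 2.13], [-1.5, 1.42], [0.17, 2.43], [-1.26, 4.41], [0.16, 1.93], [-2.52, 2.52]. Speed limits (rad/s): [1.89, 1.89, 2.39, 2.39, 3.01, 3.01, 3.01].

### API

Orientations are given as a rotation vector (axis times angle).
In Python, from bench import ctrl gives the robot as it stands. The module is installed in compiled form; this text tells all that it offers.
- The arm moves only by the shell command python3 -m jog 'ROWS' [OPENING] [FORCE]. ROWS is JSON, a list of rows, each a list of 2 entries, a list of its own where there are three numbers: the shift along the tool's x, y, z in units of 6 cm (1.0 is 6 cm), then the turn, a rotation vector about the tool's x, y, z in units of 10 degrees (1.0 is 10 degrees). In form: [[[tx, ty, tz], [ax, ay, az]], ...]. A call has 1 to 10 rows; each row shifts and turns the commanded pose from where the row before left it, along the tool's axes as they then stand; what a row does not reach is not made up. A row lasts 1/8 s, in which the tool goes at most 62.5 mm and 10.7 degrees, less where a joint would pass 70% of its speed; a pose out of reach is approached as far as the arm can. A call with a number of a shift or a turn outside -1 to 1 is refused whole. A call with a gripper value outside its range is refused whole. OPENING is the closure, from 0 (fully open) to 1 (shut), set as the call begins (- or left out, the last holds). The fingers move at their own pace and stop on an object; FORCE is the grip in N (left out, the last holds). Time passes only in rows, so rows that do not move let the fingers close. It gives the time, the measured TCP pose, the force, the opening and the grip force at its end, in the units of the state.
- ctrl.observe(): the state, without advancing time (a new reading comes with each control period).
- ctrl.snapshot(name): name is "side" or "top"; returns a dict with "img" (480x640x3 uint8, blue, green, red), "mtx" (3x3 intrinsics, pixels), "k1" (the pictures are not rectified: a ray, as slopes to the right and down, at radius r is drawn at 1 + k1 r^2 times it, then the intrinsics apply), "world_from_camera" (4x4, takes a point from camera to world coordinates). Camera axes: x right, y down, z forward; pixel columns grow to the right and rows downward; lengths in m; the calibration is good to about 2 mm. A picture is of the moment at which its call begins. There is no depth.
- ctrl.sign_off(): hands the job in; it is judged then, once.
The state is a dict: "time": time; "q": joint angles; "dq": joint speeds; "joint_efforts": joint torques, N m; "eef_pos": TCP position; "orientation": TCP orientation; "wrist_force": force on the tool from outside, world axes, zero at the start; "torque": the same for the moment, N m; "grip_width": opening from 0.0 (shut) to 1.0 (fully open); "gripper_force": force on a finger pad.
Only numpy, scipy, OpenCV 4.12 (cv2) and the standard library are available. Lean on these libraries where they do the work, as an engineer would, in place of code of your own. Each camera call takes 0.05 s, during which the arm holds its last target. There are 200 camera calls.

### The job

Take the push block by its wooden head and press its steel roller against the curved front of the shuttle, so that the sprung rail under it is pushed back between 20 and 55 mm. Keep it pressed within those limits all the way while you roll along the curve to make the free-running shuttle travel over to the pointer, keep the shuttle lined up with the pointer to within about a centimetre for six seconds, and finish while still pressing it there. Do not let the shuttle run away or hit its end stops, touch it only with the push block, and leave the mug, tin, coupling and hammer alone.

Things in the scene. Friction and masses are not known exactly. Their poses are not given: they have to be found in the camera images.
- frame: Grey base board, 230 x 720 x 16 mm, fixed. Origin on the bench; it reaches 60 mm in front of it (-x), 170 mm behind (+x), 360 mm to either side. Own x points away from the robot (the way the rail is pushed), own y along the rail to the robot's left; it may stand a little turned. At each end two black lines: the rail's rear face is over them when pushed back 20 and 55 mm.
- rail (a joint): How far (m) the sprung cross rail (aluminium bar 700 mm long, along the frame's y, carrying the shuttle) is pushed back along the frame's +x: 0 at rest, stop at 0.09. Spring 140 N/m without preload, so 20 to 55 mm is a push of 2.8 to 7.7 N; damper 60 N s/m; rail 1.0 kg plus the shuttle.
- shuttle (a joint): Position (m) of the shuttle along the frame's +y, 0 at the frame's middle, end stops at 0.165 either way (stay within 0.155). Starts at 0.08 to 0.12; the pointer is towards smaller values. Runs almost freely: drag about 1.2 N s/m, dry friction about 0.1 N. Keep it under 0.3 m/s.
- shuttle_top (a point): Middle of the top of the shuttle, 98 mm above the bench, 100 mm behind bow_crown. Dark steel carriage with two boards clamped on, nominally 4.0 kg. Nothing centres it: pushed beside the crown it rolls away, ever faster. Side force = push x (crown's y minus roller's y, frame axes) / 525 mm (arc + roller radius). At 5 N push the run-away time constant is about 0.65 s.
- bow_crown (a point): Foremost point of the shuttle's curved front, 60 mm above the bench; axes as the frame's. The front is an aluminium bow, convex to the robot: upright face of radius 500 mm, 130 mm to either side of the crown, 40 to 80 mm above the bench. With both joints 0 it is 100 mm in front of the frame's origin. The boards above (74 to 96 mm high) start 46 mm behind it.
- shuttle_fin (a point): Rear edge of the steel fin on the rear centre line of the shuttle, 160 mm behind bow_crown, 64 mm above the bench. The fin is an upright plate 8 mm wide along y, from 50 to 110 mm above the bench.
- pointer: Steel pointer on the rear of the base board: 30 x 50 mm foot, upright blade 10 mm wide and 75 mm high with a finger towards the shuttle. Origin under the middle of its foot, axes as the frame's. The shuttle is lined up when the fin and the pointer have the same place along the frame's y.
- pusher: Push block standing upright on the bench, 0.32 kg, 135 mm high: a steel roller 50 mm in diameter (0 to 62 mm above its underside) that turns freely about the upright axis, so it does not drag on what it rolls along; above it a square wooden head 34 x 34 mm (69 to 135 mm high), sides along its own x and y. Origin at the centre of the underside.
- mug: White mug, 80 mm wide, 95 mm high. Bystander.
- tin: Paint tin, 84 mm wide, 120 mm high. Bystander.
- coupling: Grey pipe coupling standing on end, 60 mm wide, 70 mm high. Bystander.
- hammer: Hammer lying on the bench at the robot's right. Bystander.
Not all that is in view belongs to the job. Leave any purple or yellow look-alike of the pusher alone.

How it is judged:
By the outcome, as a careful person would: the job done as asked, in the order asked, and still so for the second after the job is handed in, while the arm keeps its last pose, push and grip.
It also fails if it takes over 64 s, if anything falls off the work surface, if the arm or the gripper's body presses on something with over 40 N, if the wrist force passes 120 N, or if a joint passes its speed limit or range.

## Working session

There is one attempt and no reset: what is moved stays moved. The work goes in short steps, Python scripts to look and compute and a shell command to move; the robot and the scene stay as the last step left them, time stands still between calls to the robot, and variables do not carry over. Pictures are saved under pics/ and viewed, at most 10 in all, crops included, and the job is handed in when it is done.

```bash
mkdir -p pics; cat > h.py <<'E'
import numpy as np,cv2
from bench import ctrl
def snap(n):
    s=ctrl.snapshot(n); return s
def ray(s,u,v):
    K=np.array(s["mtx"],float); d=np.array([s["k1"],0,0,0,0],float)
    T=np.array(s["world_from_camera"])
    p=cv2.undistortPoints(np.array([[[u,v]]],float),K,d,criteria=(3,50,1e-9)) if False else cv2.undistortPoints(np.array([[[u,v]]],float),K,d)
    p=p[0,0]; return T[:3,3],T[:3,:3]@np.array([p[0],p[1],1])
def onz(s,u,v,z):
    o,d=ray(s,u,v); return o+d*(z-o[2])/d[2]
def tri(s1,p1,s2,p2):
    o1,d1=ray(s1,*p1);o2,d2=ray(s2,*p2)
    A=np.stack([d1,-d2],1);t=np.linalg.lstsq(A,o2-o1,rcond=None)[0]
    a=o1+t[0]*d1;b=o2+t[1]*d2;return (a+b)/2,np.linalg.norm(a-b)
def proj(s,P):
    T=np.linalg.inv(np.array(s["world_from_camera"]));d=np.array([s["k1"],0,0,0,0],float)
    return cv2.projectPoints(np.array([P],float),cv2.Rodrigues(T[:3,:3])[0],T[:3,3],np.array(s["mtx"],float),d)[0][0,0]
E
python3 - <<'E'
from h import *
o=ctrl.observe();print({k:np.round(v,3) for k,v in o.items()})
for n in("side","top"):
    s=snap(n);cv2.imwrite(f"pics/{n}0.png",s["img"]);print(n,s["mtx"],s["k1"],np.round(s["world_from_camera"],3))
E
```

```text
{'time': np.float64(0.0), 'q': array([-1.228,  0.522, -0.036,  1.6  ,  0.021,  1.021, -0.113]), 'dq': array([-0.001,  0.001,  0.   ,  0.001,  0.001, -0.001,  0.   ]), 'joint_efforts': array([ 1.0000e-03, -9.2712e+01,  1.9800e+00, -3.6992e+01,  1.8000e-02,
        8.0000e-03, -0.0000e+00]), 'eef_pos': array([0.251, 0.572, 0.25 ]), 'orientation': array([-6.440e-01, -3.075e+00,  2.000e-03]), 'wrist_force': array([ 0.547, -0.475,  0.049]), 'torque': array([ 0.025, -0.018,  0.001]), 'gripper_force': np.float64(0.0), 'grip_width': np.float64(0.997)}
side [[618.617562     0.         321.81589598]
 [  0.         618.617562   244.92423163]
 [  0.           0.           1.        ]] 0.04166962712027738 [[ 0.86  -0.306  0.407 -0.099]
 [-0.51  -0.517  0.688 -1.096]
 [-0.    -0.799 -0.601  1.032]
 [ 0.     0.     0.     1.   ]]
top [[494.92402593   0.         316.20432812]
 [  0.         494.92402593 249.73366061]
 [  0.           0.           1.        ]] 0.030337823356432134 [[-0.002 -0.995  0.101  0.383]
 [-1.     0.003  0.013 -0.035]
 [-0.013 -0.101 -0.995  1.577]
 [ 0.     0.     0.     1.   ]]
```

View pics/side0.png

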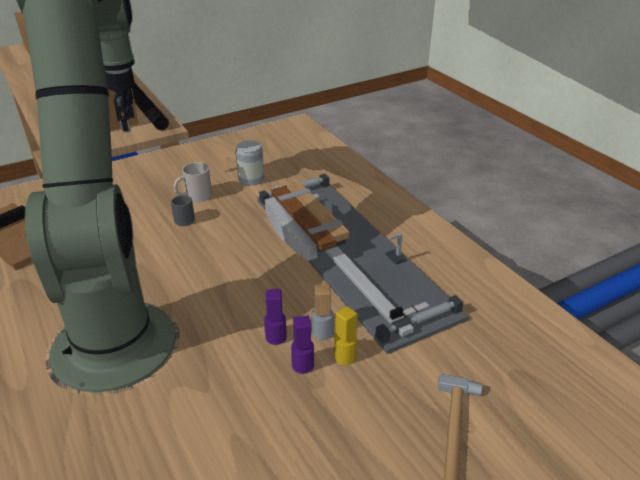

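View pics/top0.png

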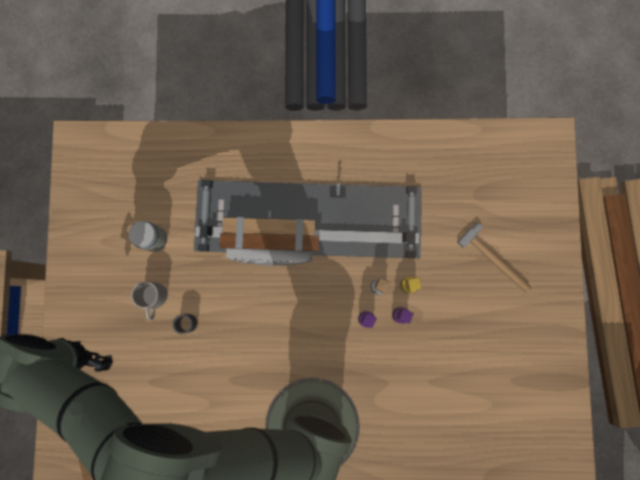

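The side view shows four block candidates:
- purple, (275,315)
- purple, (303,345)
- yellow, (345,335)
- wooden head on a grey steel roller, (322,312), which is (378,286) in the top view

Only the last fits "wooden head, steel roller". I'll confirm it in one enlarged crop of both views.

```bash
python3 - <<'E'
from h import *
a=cv2.imread("pics/side0.png")[270:390,250:370];b=cv2.imread("pics/top0.png")[265:335,350:430]
a=cv2.resize(a,(400,400),interpolation=cv2.INTER_CUBIC);b=cv2.resize(b,(400,350),interpolation=cv2.INTER_CUBIC)
b=cv2.copyMakeBorder(b,0,50,0,0,cv2.BORDER_CONSTANT);
c=cv2.imread("pics/top0.png")[160:280,185:425];c=cv2.resize(c,(400,200),interpolation=cv2.INTER_CUBIC)
d=cv2.imread("pics/side0.png")[165:365,240:480];d=cv2.resize(d,(400,200))
cv2.imwrite("pics/crop.png",np.vstack([np.hstack([a,b]),np.hstack([c,d])]))
E
```

```text
(no output)
```

View pics/crop.png

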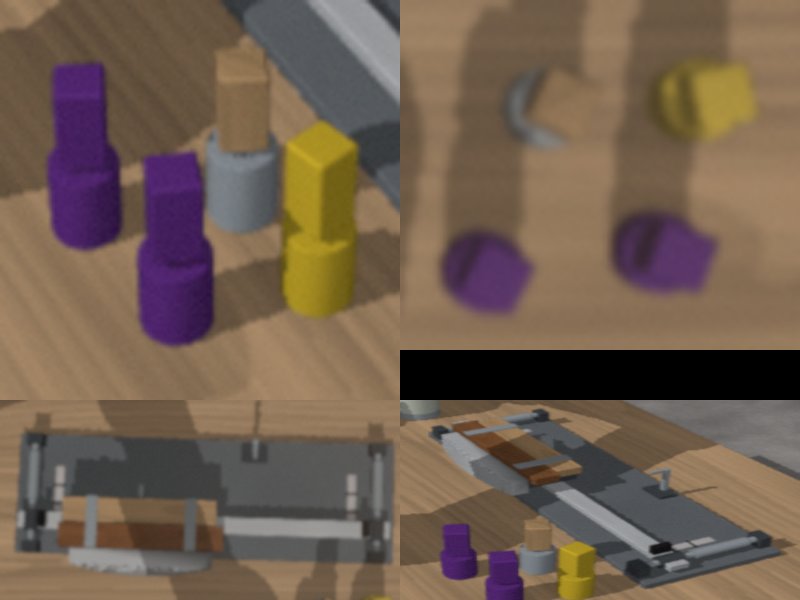

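The crop confirms it: the wooden head on a grey steel roller sits near top-view pixel (382,286) and side-view pixel (322,289). The shuttle bow spans about columns 226 to 312 in the top view, and the pointer is near (338,188). Next I'll measure.

```bash
python3 - <<'E'
from h import *
s=snap("side");t=snap("top")
im=t["img"];hsv=cv2.cvtColor(im,cv2.COLOR_BGR2HSV)
# board edges (low saturation vs wood bench) in top view
S=hsv[...,1].astype(int);m=((S<60)).astype(np.uint8)
def edgecol(c,r0,r1,first=True):
    idx=np.where(m[r0:r1,c])[0]; return r0+(idx[0] if first else idx[-1])
back=[(c,edgecol(c,165,215)) for c in list(range(225,320,5))+list(range(350,400,5))]
P=np.array([onz(t,c,r-.5,.016)[:2] for c,r in back]);k=np.polyfit(P[:,1],P[:,0],1)
print("back line x=%.4f*y+%.4f"%tuple(k),"res",np.round(np.abs(np.polyval(k,P[:,1])-P[:,0]).max(),4))
for r in range(195,250,10):
    i=np.where(m[r,180:440])[0]; print(r,180+i[0],180+i[-1],np.round(onz(t,180+i[0]-.5,r,.016)[:2],4),np.round(onz(t,180+i[-1]+.5,r,.016)[:2],4))
print("head",tri(s,(322.6,288.6),t,(382.6,285.6)))
print("roller base side",onz(s,322,333,0.0))
h=onz(t,382.6,285.6,.135);print(h,onz(s,322.6,288.6,.135))
for q in((217,72),(268,70),(262,43),(222,48)):
    print("hc",np.round(onz(s,250+q[0]/3.333,270+q[1]/3.333,.135),4))
# big crops for detail
a=cv2.resize(im[170:275,190:430],(800,350),interpolation=cv2.INTER_CUBIC)
b=cv2.resize(s["img"][170:280,250:430],(409,250),interpolation=cv2.INTER_CUBIC)
c=cv2.resize(s["img"][225:275,370:420],(250,250),interpolation=cv2.INTER_CUBIC)
bb=np.zeros((250,800,3),np.uint8);bb[:,:409]=b;bb[:,420:670]=c
cv2.imwrite("pics/c2.png",np.vstack([a,bb]))
E
```

```text
back line x=0.0353*y+0.7562 res 0.0021
195 197 420 [0.7191 0.3695] [ 0.7157 -0.3476]
205 196 420 [0.6866 0.3721] [ 0.6833 -0.3469]
215 196 420 [0.6542 0.3714] [ 0.6511 -0.3462]
225 195 420 [0.6219 0.3739] [ 0.619  -0.3455]
235 194 420 [0.5897 0.3763] [ 0.587  -0.3447]
245 194 420 [0.5577 0.3756] [ 0.5551 -0.344 ]
head (array([ 0.42573713, -0.20899688,  0.13620142]), np.float64(0.004032250846242387))
roller base side [ 0.42620245 -0.20953471  0.        ]
[ 0.42397224 -0.20821722  0.135     ] [ 0.42833251 -0.2085546   0.135     ]
hc [ 0.4091 -0.2088  0.135 ]
hc [ 0.439  -0.2242  0.135 ]
hc [ 0.4497 -0.1988  0.135 ]
hc [ 0.4241 -0.1896  0.135 ]
```

View pics/c2.png

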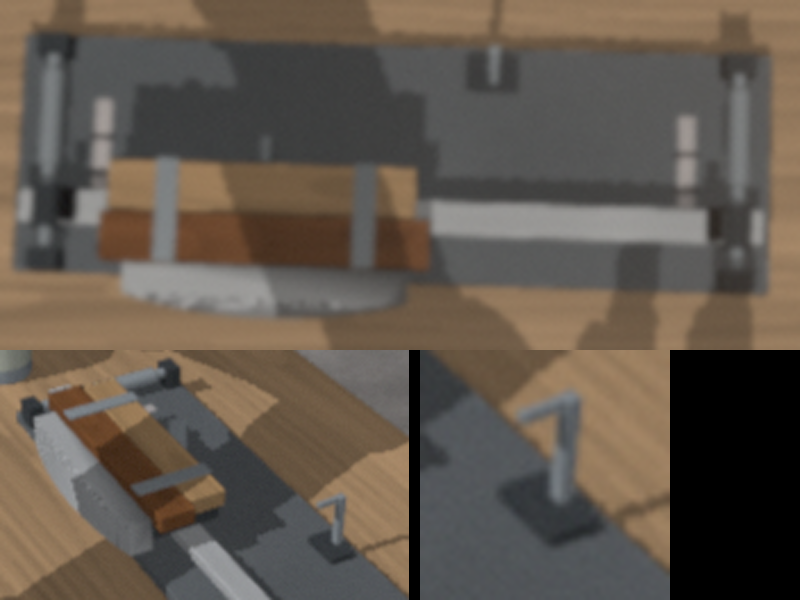

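```bash
cat > plan.py <<'E'
from h import *
from scipy.spatial.transform import Rotation as R
def plan(wps,o=None,per=0.056,R0=None):
    """wps: list of (x,y,z,az_of_tool_y deg, nrows); prints rows, tool kept pointing down"""
    o=o or ctrl.observe();p=np.array(o["eef_pos"]);rot=R.from_rotvec(o["orientation"])
    for x,y,z,az,n in wps:
        a=np.radians(az);ty=np.array([np.cos(a),np.sin(a),0]);tz=np.array([0,0,-1.]);tx=np.cross(ty,tz)
        goal=R.from_matrix(np.stack([tx,ty,tz],1));p0=p.copy();dr=(rot.inv()*goal).as_rotvec()/n
        out=[]
        for i in range(n):
            tgt=p0+(np.array([x,y,z])-p0)*(i+1)/n
            sh=np.round(rot.inv().apply(tgt-p)/.06,2);tu=np.round(np.degrees(dr)/10,2)
            out.append([(sh+0).tolist(),(tu+0).tolist()]);p=p+rot.apply(sh*.06);rot=rot*R.from_rotvec(np.radians(tu*10))
        print(str(out).replace(" ",""), "end",np.round(p,4),np.round(rot.as_rotvec(),3))
E
python3 - <<'E'
from plan import *
s=snap("side");t=snap("top")
psi=np.arctan(-.0353)
print("pointer foot",onz(t,337.9,191.6,.02),"finger tip/blade z.085",onz(t,494/3.333+190-.5,170+70/3.333,.085))
print("pointer side foot", onz(s,370+555/5-84-.0,225+(500-350)/5,.016) if 0 else onz(s,370+(562-420)/5,225+(508-350)/5,.02))
print("fin",onz(t,190+265/3.333-.3,170+137/3.333,.11))
print("bow ends",onz(t,190+120/3.333,170+285/3.333,.08),onz(t,190+407/3.333,170+290/3.333,.08))
O=np.array([.587,.0154]);fx=np.array([np.cos(psi),np.sin(psi)]);fy=np.array([-np.sin(psi),np.cos(psi)])
for n,P in(("ptr",onz(t,337.9,191.6,.02)),("blade",onz(t,338.0,191,.085)),("fin",onz(t,269.2,211.1,.11)),("be1",onz(t,226,255.5,.08)),("be2",onz(t,312.1,257,.08))):
    d=P[:2]-O;print(n,np.round([d@fx,d@fy],4))
plan([(.55,.36,.25,33,6),(.56,.1,.25,10,5),(.5,-.1,.25,-11,5),(.426,-.209,.2,-28,3)])
E
```

```text
pointer foot [ 0.72738883 -0.08414151  0.02      ] finger tip/blade z.085 [ 0.71487976 -0.0815144   0.085     ]
pointer side foot [ 0.73492431 -0.08617166  0.02      ]
fin [0.64890189 0.12546487 0.11      ]
bow ends [0.51805565 0.25919642 0.08      ] [ 0.51260071 -0.0026861   0.08      ]
ptr [ 0.1438 -0.0945]
blade [ 0.1313 -0.0932]
fin [0.058  0.1122]
be1 [-0.0775  0.2412]
be2 [-0.0737 -0.0207]
[[[-1.0,-0.21,0.0],[0.0,0.0,0.56]],[[-1.01,-0.11,0.0],[0.0,0.0,0.56]],[[-1.02,0.0,0.0],[0.0,0.0,0.56]],[[-1.02,0.09,0.0],[0.0,0.0,0.56]],[[-1.0,0.19,0.0],[0.0,0.0,0.56]],[[-0.98,0.28,0.0],[0.0,0.0,0.56]]] end [0.5501 0.3598 0.2501] [ 1.505e+00  2.757e+00 -1.000e-03]
[[[-0.75,-0.44,0.0],[0.0,0.0,0.45]],[[-0.78,-0.38,0.0],[0.0,0.0,0.45]],[[-0.8,-0.32,0.0],[0.0,0.0,0.45]],[[-0.83,-0.25,0.0],[0.0,0.0,0.45]],[[-0.85,-0.19,0.0],[0.0,0.0,0.45]]] end [0.5602 0.0998 0.2502] [ 2.014e+00  2.411e+00 -1.000e-03]
[[[-0.62,-0.32,0.0],[0.0,0.0,0.42]],[[-0.64,-0.27,0.0],[0.0,0.0,0.42]],[[-0.66,-0.22,0.0],[0.0,0.0,0.42]],[[-0.67,-0.17,0.0],[0.0,0.0,0.42]],[[-0.69,-0.12,0.01],[0.0,0.0,0.42]]] end [ 0.5003 -0.1001  0.2497] [ 2.420e+00  2.003e+00 -1.000e-03]
[[[-0.67,-0.29,0.28],[0.0,0.0,0.57]],[[-0.7,-0.23,0.27],[0.0,0.0,0.57]],[[-0.71,-0.15,0.28],[0.0,0.0,0.57]]] end [ 0.4261 -0.2088  0.2   ] [ 2.691e+00  1.621e+00 -1.000e-03]
```

```bash
python3 -m jog '[[[-1,-0.2,0],[0,0,0.56]],[[-1,-0.1,0],[0,0,0.56]],[[-1,0,0],[0,0,0.56]],[[-1,0.1,0],[0,0,0.56]],[[-1,0.2,0],[0,0,0.56]],[[-1,0.3,0],[0,0,0.56]],[[-0.75,-0.45,0],[0,0,0.45]],[[-0.8,-0.4,0],[0,0,0.45]],[[-0.8,-0.3,0],[0,0,0.45]],[[-0.8,-0.25,0],[0,0,0.45]]]' 0 60
python3 -c "
from plan import *
plan([(.5,-.1,.25,-11,5),(.426,-.209,.2,-28,3)])"
```

```text
time: 1.55
eef_pos: [0.5582, 0.1543, 0.2504]
orientation: [1.921, 2.485, 0.0]
wrist_force: [1.4, 0.5, -0.6]
grip_width: 1.001
gripper_force: 0.0
[[[-0.77,-0.4,0.0],[0.0,0.0,0.51]],[[-0.81,-0.33,0.0],[0.0,0.0,0.51]],[[-0.83,-0.26,0.0],[0.0,0.0,0.51]],[[-0.85,-0.19,0.0],[0.0,0.0,0.51]],[[-0.86,-0.1,0.01],[0.0,0.0,0.51]]] end [ 0.5002 -0.1001  0.2497] [2.423 2.    0.   ]
[[[-0.67,-0.29,0.28],[0.0,0.0,0.57]],[[-0.7,-0.22,0.27],[0.0,0.0,0.57]],[[-0.72,-0.15,0.28],[0.0,0.0,0.57]]] end [ 0.4261 -0.2093  0.1999] [2.693 1.618 0.   ]
```

```bash
python3 -m jog '[[[-0.77,-0.4,0],[0,0,0.5]],[[-0.8,-0.33,0],[0,0,0.5]],[[-0.83,-0.26,0],[0,0,0.5]],[[-0.85,-0.2,0],[0,0,0.5]],[[-0.86,-0.1,0],[0,0,0.5]],[[-0.67,-0.3,0.2],[0,0,0.57]],[[-0.7,-0.22,0.2],[0,0,0.57]],[[-0.7,-0.15,0.2],[0,0,0.57]],[[0,0,0],[0,0,0]],[[0,0,0],[0,0,0]]]' 0 60
python3 - <<'E'
from plan import *
s=snap("side");t=snap("top")
a=s["img"][200:400,220:420];b=t["img"][220:360,310:450]
cv2.imwrite("pics/c3.png",np.hstack([cv2.resize(a,(400,400),interpolation=2),cv2.resize(b,(400,400),interpolation=2)]))
plan([(.426,-.209,.105,-28,3)])
E
```

```text
time: 2.8
eef_pos: [0.4285, -0.2067, 0.2144]
orientation: [-2.683, -1.634, -0.001]
wrist_force: [0.8, 0.6, -0.4]
grip_width: 1.0
gripper_force: 0.0
[[[-0.02,-0.01,0.61],[0.0,0.0,0.03]],[[-0.02,0.0,0.61],[0.0,0.0,0.03]],[[-0.02,-0.01,0.6],[0.0,0.0,0.03]]] end [ 0.4262 -0.2089  0.1053] [2.695e+00 1.615e+00 1.000e-03]
```

View pics/c3.png

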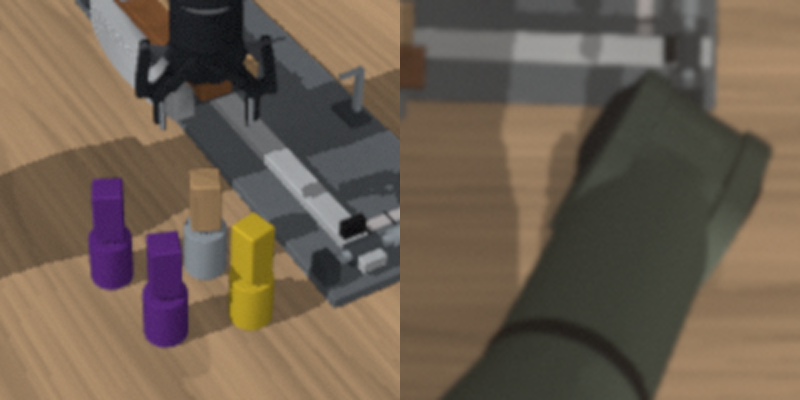

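The fingers straddle the wooden head: the gripper is centred at crop column 205 and the head at 204, with the look-alikes clear on both sides. I'll descend and grip.

```bash
python3 -m jog '[[[-0.02,-0.01,0.5],[0,0,0.03]],[[-0.02,0,0.5],[0,0,0.03]],[[-0.02,-0.01,0.5],[0,0,0.03]],[[0,0,0.32],[0,0,0]],[[0,0,0],[0,0,0]]]' 0 60 && python3 -m jog '[[[0,0,0],[0,0,0]],[[0,0,0],[0,0,0]],[[0,0,0],[0,0,0]],[[0,0,0],[0,0,0]],[[0,0,0],[0,0,0]],[[0,0,0],[0,0,0]],[[0,0,0],[0,0,0]]]' 1 70
```

```text
time: 3.52
eef_pos: [0.4253, -0.2089, 0.1044]
orientation: [-2.694, -1.613, 0.002]
wrist_force: [-0.7, 0.2, -0.2]
grip_width: 0.997
gripper_force: 0.0
time: 4.4
eef_pos: [0.4259, -0.2097, 0.1058]
orientation: [2.696, 1.612, 0.002]
wrist_force: [-0.4, 0.2, 8.6]
grip_width: 0.391
gripper_force: 69.2
```

```bash
python3 -m jog '[[[0,0,-0.2],[0,0,0]],[[0,0,-0.2],[0,0,0]],[[0,0,0],[0,0,0]]]'
python3 - <<'E'
from plan import *
plan([(.432,.13,.13,-2.0,9)])
s=snap("side");t=snap("top")
a=s["img"][200:400,220:420]
cv2.imwrite("pics/c4.png",np.hstack([cv2.resize(a,(400,400),interpolation=2)]))
E
```

```text
time: 4.78
eef_pos: [0.4259, -0.2097, 0.1302]
orientation: [2.695, 1.612, 0.002]
wrist_force: [0.2, 0.5, -3.2]
grip_width: 0.395
gripper_force: 70.4
[[[0.56,-0.29,0.0],[0.0,0.0,-0.29]],[[0.57,-0.26,0.0],[0.0,0.0,-0.29]],[[0.59,-0.23,0.0],[0.0,0.0,-0.29]],[[0.59,-0.2,0.0],[0.0,0.0,-0.29]],[[0.61,-0.17,0.0],[0.0,0.0,-0.29]],[[0.61,-0.13,0.0],[0.0,0.0,-0.29]],[[0.62,-0.11,0.0],[0.0,0.0,-0.29]],[[0.63,-0.08,0.0],[0.0,0.0,-0.29]],[[0.63,-0.04,0.0],[0.0,0.0,-0.29]]] end [0.4321 0.1302 0.13  ] [2.261e+00 2.178e+00 1.000e-03]
```

View pics/c4.png

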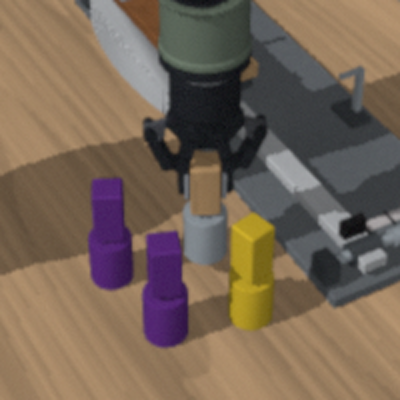

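The pusher is held and lifted: the roller is clear of the bench and the wrist carries about 3.2 N. Next I'll move it in front of the crown.

```bash
python3 -m jog '[[[0.56,-0.29,0],[0,0,-0.29]],[[0.57,-0.26,0],[0,0,-0.29]],[[0.59,-0.23,0],[0,0,-0.29]],[[0.59,-0.2,0],[0,0,-0.29]],[[0.6,-0.17,0],[0,0,-0.29]],[[0.6,-0.13,0],[0,0,-0.29]],[[0.62,-0.11,0],[0,0,-0.29]],[[0.63,-0.08,0],[0,0,-0.29]],[[0.63,-0.04,0],[0,0,-0.29]],[[0,0,0],[0,0,0]]]'
python3 - <<'E'
from plan import *
s=snap("side");t=snap("top")
a=s["img"][140:290,240:440];b=t["img"][150:290,180:420]
cv2.imwrite("pics/c5.png",np.vstack([cv2.resize(a,(400,300),interpolation=2),cv2.resize(b,(480,280),interpolation=2)[:,:400]]))
np.savez("ref.npz",t=t["img"],s=s["img"])
E
```

```text
time: 6.12
eef_pos: [0.4311, 0.1317, 0.1287]
orientation: [-2.257, -2.184, -0.0]
wrist_force: [0.1, -0.4, -3.2]
grip_width: 0.39
gripper_force: 70.4
```

View pics/c5.png

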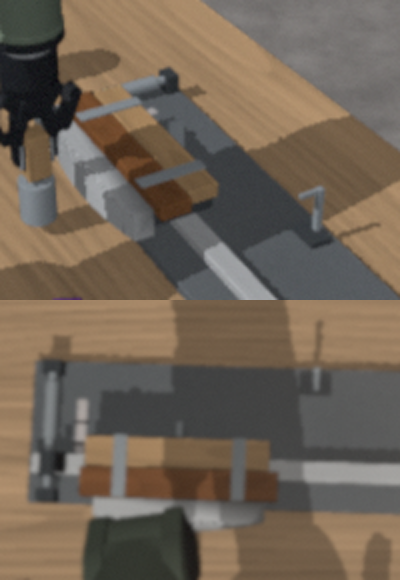

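Both views show the roller just in front of the bow, with the boards and fin unobstructed from above. That lets me track the shuttle by the boards' ends in the top view. I'll set up the tracker, then press.

```bash
cat > trk.py <<'E'
import sys,json,os
from plan import *
psi=np.arctan(-.0353);O=np.array([.587,.0154]);fx=np.array([np.cos(psi),np.sin(psi)]);fy=np.array([-np.sin(psi),np.cos(psi)])
def boards(s,img):
    hsv=cv2.cvtColor(img,cv2.COLOR_BGR2HSV);S=hsv[...,1].astype(float)
    U,V=np.meshgrid(np.arange(205,412),np.arange(180,262));
    p=cv2.undistortPoints(np.stack([U,V],-1).reshape(-1,1,2).astype(float),np.array(s["mtx"],float),np.array([s["k1"],0,0,0,0],float))[:,0]
    T=np.array(s["world_from_camera"]);D=np.c_[p,np.ones(len(p))]@T[:3,:3].T
    W=(T[:3,3]+D*((.096-T[2,3])/D[:,2])[:,None])[:,:2]-O
    X=(W@fx);Y=(W@fy);m=(S[V,U].ravel()>75)&(hsv[...,2][V,U].ravel()>25)&(X<.155)
    mm=np.zeros(U.shape,np.uint8);mm.ravel()[m]=1
    mm=cv2.morphologyEx(cv2.morphologyEx(mm,cv2.MORPH_CLOSE,np.ones((1,13))),cv2.MORPH_OPEN,np.ones((3,3)))
    l,lab,st,_=cv2.connectedComponentsWithStats(mm);b=1+st[1:,4].argmax();k=(lab==b).ravel()
    X,Y=X[k],Y[k]; 
    bins=np.round(X/.003).astype(int);L=[];Rr=[]
    for q in np.unique(bins):
        y=Y[bins==q]
        if np.ptp(y)>.2: L.append(y.max());Rr.append(y.min())
    y0=np.median(Y);xs=[X[np.abs(Y-y0-d)<.004].max() for d in np.linspace(-.08,.08,15)]
    return (np.median(L)+np.median(Rr))/2,np.median(xs),np.median(L)-np.median(Rr)
def main():
    s=snap("top");o=ctrl.observe();y,x,w=boards(s,s["img"])
    r=json.load(open("ref.json"));sh=y-r["y"]+.111;rail=x-r["x"]
    W=np.array(o["eef_pos"])[:2]-O;ro=W@fy;rx=W@fx+.125;F=-np.array(o["wrist_force"])[:2]@fx
    print("t%.2f shuttle %.4f rail(cam) %.4f (tcp) %.4f roller %.4f off %.4f Fpush %.1f w %.3f z %.4f"%(o["time"],sh,rail,rx,ro,ro-sh,F,w,o["eef_pos"][2]))
    return o,sh,rail,ro,rx
TGT=-.094;M,C,FR=4.0,1.2,.1
def ctl(n,tgt=TGT,vmax=.035,keep=True):
    o,sh,rail,ro,rx=main();P=140*max(rx,.015);t=o["time"];v=0.
    if os.path.exists("st.json"):
        z=json.load(open("st.json"));dt=t-z["t"];s_,v_=z["s"],z["v"];N=50
        for i in range(N):
            r=z["r"]+(ro-z["r"])*(i+1)/N;f=P*(s_-r)/.525
            if abs(v_)<5e-4 and abs(f)<FR: v_=0.;continue
            g=np.sign(v_) if abs(v_)>=5e-4 else np.sign(f)
            vn=v_+(f-C*v_-FR*g)/M*dt/N
            if v_*vn<0: vn=0.
            v_=vn;s_+=v_*dt/N
        inn=sh-s_;est=s_+.8*inn;v=v_+.9*inn/max(dt,.3)
        print("pred %.4f vpred %.4f  est s %.4f v %.4f"%(s_,v_,est,v));sh=est
    json.dump(dict(t=t,s=sh,v=v,r=ro),open("st.json","w"))
    a_s,a_v,rp=sh,v,ro;out=[]
    for i in range(n):
        e=tgt-a_s;vr=float(np.clip(.5*e,-vmax,vmax))
        if abs(e)<.004 and abs(a_v)<.004: f=0.;mv=0
        else:
            f=M*1.6*(vr-a_v)+C*a_v+FR*np.sign(a_v if abs(a_v)>.004 else vr);mv=1
        r=a_s+a_v*.125-float(np.clip(.525*f/P,-.04,.04))
        r=rp+float(np.clip(r-rp,-.018,.018))
        for k in range(10):
            rk=rp+(r-rp)*(k+1)/10;ff=P*(a_s-rk)/.525
            if abs(a_v)<5e-4 and abs(ff)<FR: a_v=0.;continue
            g=np.sign(a_v) if abs(a_v)>=5e-4 else np.sign(ff)
            vn=a_v+(ff-C*a_v-FR*g)/M*.0125
            a_v=0. if a_v*vn<0 else vn;a_s+=a_v*.0125
        out.append(round((r-rp)/.06,2));rp=rp+out[-1]*.06
    print("tool-x shifts",out,"-> shuttle %.4f v %.4f; tool-y for rail .033: %.2f"%(a_s,a_v,(.033-rx)/.06))
E
python3 - <<'E'
from trk import *
s=snap("top");y,x,w=boards(s,np.load("ref.npz")["t"]);print(y,x,w)
json.dump(dict(y=y,x=x),open("ref.json","w"));main()
E
python3 -m jog '[[[0,0.25,0],[0,0,0]],[[0,0.2,0],[0,0,0]],[[0,0.1,0],[0,0,0]],[[0,0.07,0],[0,0,0]],[[0,0.07,0],[0,0,0]],[[0,0.07,0],[0,0,0]],[[0,0.07,0],[0,0,0]],[[0,0,0],[0,0,0]]]'
python3 -c "
from trk import *
main()"
```

```text
0.11450995525833615 0.03633121614879506 0.2766221881435081
t6.33 shuttle 0.1110 rail(cam) 0.0004 (tcp) -0.0347 roller 0.1072 off -0.0038 Fpush 0.4 w 0.277 z 0.1290
time: 7.32
eef_pos: [0.4816, 0.1273, 0.1292]
orientation: [2.263, 2.179, 0.001]
wrist_force: [-2.0, 0.3, -3.2]
grip_width: 0.389
gripper_force: 70.6
t7.38 shuttle 0.1113 rail(cam) 0.0139 (tcp) 0.0155 roller 0.1081 off -0.0032 Fpush 2.0 w 0.277 z 0.1291
```

```bash
python3 -m jog '[[[0,0.08,0],[0,0,0]],[[0,0.08,0],[0,0,0]],[[0,0.08,0],[0,0,0]],[[0,0.08,0],[0,0,0]],[[0,0,0],[0,0,0]]]'
python3 -c "
from trk import *
ctl(4)"
```

```text
time: 8.0
eef_pos: [0.5003, 0.1265, 0.129]
orientation: [-2.263, -2.179, 0.0]
wrist_force: [-4.4, 0.7, -1.5]
grip_width: 0.39
gripper_force: 70.6
t8.05 shuttle 0.1120 rail(cam) 0.0321 (tcp) 0.0341 roller 0.1080 off -0.0040 Fpush 3.7 w 0.277 z 0.1290
tool-x shifts [np.float64(0.3), np.float64(0.3), np.float64(0.01), np.float64(-0.08)] -> shuttle 0.1093 v -0.0152; tool-y for rail .033: -0.02
```

```bash
python3 -m jog '[[[0.3,0,0],[0,0,0]],[[0.28,0,0],[0,0,0]],[[0,0,0],[0,0,0]],[[-0.08,0,0],[0,0,0]]]'
python3 -c "
from trk import *
ctl(4)"
```

```text
time: 8.55
eef_pos: [0.5011, 0.1573, 0.129]
orientation: [-2.261, -2.181, 0.0]
wrist_force: [-3.8, 0.0, -4.0]
grip_width: 0.395
gripper_force: 70.7
t8.60 shuttle 0.1093 rail(cam) 0.0318 (tcp) 0.0342 roller 0.1375 off 0.0282 Fpush 4.2 w 0.276 z 0.1290
pred 0.1115 vpred -0.0046  est s 0.1097 v -0.0083
tool-x shifts [np.float64(0.03), np.float64(-0.08), np.float64(-0.08), np.float64(-0.09)] -> shuttle 0.1010 v -0.0244; tool-y for rail .033: -0.02
```

```bash
python3 -m jog '[[[0.02,0,0],[0,0,0]],[[-0.08,0,0],[0,0,0]],[[-0.08,0,0],[0,0,0]],[[-0.09,0,0],[0,0,0]]]'
python3 -c "
from trk import *
ctl(4)"
```

```text
time: 9.1
eef_pos: [0.5008, 0.1422, 0.1291]
orientation: [2.263, 2.179, -0.0]
wrist_force: [-4.0, 1.3, -4.5]
grip_width: 0.392
gripper_force: 70.6
t9.15 shuttle 0.0936 rail(cam) 0.0312 (tcp) 0.0344 roller 0.1229 off 0.0293 Fpush 5.2 w 0.276 z 0.1291
pred 0.1008 vpred -0.0223  est s 0.0950 v -0.0341
tool-x shifts [np.float64(-0.27), np.float64(-0.09), np.float64(-0.07), np.float64(-0.07)] -> shuttle 0.0774 v -0.0351; tool-y for rail .033: -0.02
```

```bash
python3 -m jog '[[[-0.28,0,0],[0,0,0]],[[-0.12,0,0],[0,0,0]],[[-0.08,0,0],[0,0,0]],[[-0.07,0,0],[0,0,0]]]'
python3 -c "
from trk import *
ctl(4)"
```

```text
time: 9.65
eef_pos: [0.4996, 0.1096, 0.1291]
orientation: [-2.263, -2.179, -0.0]
wrist_force: [-4.6, 0.1, -5.2]
grip_width: 0.392
gripper_force: 70.6
t9.70 shuttle 0.0640 rail(cam) 0.0315 (tcp) 0.0344 roller 0.0906 off 0.0265 Fpush 4.7 w 0.277 z 0.1291
pred 0.0737 vpred -0.0411  est s 0.0659 v -0.0568
tool-x shifts [np.float64(-0.3), np.float64(-0.29), np.float64(-0.08), np.float64(-0.06)] -> shuttle 0.0396 v -0.0461; tool-y for rail .033: -0.02
```

```bash
sed -i 's/FR=4.0,1.2,.1/FR=4.0,1.2,.05/; s/ro=W@fy;/ro=W@fy+.006;/' trk.py; python3 -m jog '[[[-0.3,0,0],[0,0,0]],[[-0.3,0,0],[0,0,0]],[[-0.25,0,0],[0,0,0]],[[-0.1,0,0],[0,0,0]]]'
python3 -c "
from trk import *
ctl(4)"
```

```text
time: 10.2
eef_pos: [0.4974, 0.0513, 0.1291]
orientation: [2.264, 2.178, -0.0]
wrist_force: [-3.1, 0.8, -3.0]
grip_width: 0.392
gripper_force: 70.7
t10.25 shuttle 0.0406 rail(cam) 0.0322 (tcp) 0.0342 roller 0.0384 off -0.0022 Fpush 4.3 w 0.279 z 0.1292
pred 0.0333 vpred -0.0577  est s 0.0392 v -0.0457
tool-x shifts [np.float64(-0.02), np.float64(-0.05), np.float64(-0.07), np.float64(-0.07)] -> shuttle 0.0186 v -0.0383; tool-y for rail .033: -0.02
```

```bash
python3 -m jog '[[[-0.02,0,0],[0,0,0]],[[-0.05,0,0],[0,0,0]],[[-0.07,0,0],[0,0,0]],[[-0.07,0,0],[0,0,0]]]'
python3 -c "
from trk import *
ctl(4)"
```

```text
time: 10.75
eef_pos: [0.497, 0.04, 0.1291]
orientation: [2.263, 2.179, -0.0]
wrist_force: [-4.3, -0.0, -3.6]
grip_width: 0.388
gripper_force: 70.7
t10.80 shuttle 0.0226 rail(cam) 0.0319 (tcp) 0.0342 roller 0.0267 off 0.0041 Fpush 4.7 w 0.279 z 0.1291
pred 0.0169 vpred -0.0379  est s 0.0215 v -0.0284
tool-x shifts [np.float64(0.08), np.float64(-0.06), np.float64(-0.07), np.float64(-0.08)] -> shuttle 0.0066 v -0.0315; tool-y for rail .033: -0.02
```

```bash
python3 -m jog '[[[0.08,0,0],[0,0,0]],[[-0.05,0,0],[0,0,0]],[[-0.07,0,0],[0,0,0]],[[-0.08,0,0],[0,0,0]]]'
python3 -c "
from trk import *
ctl(4)"
```

```text
time: 11.3
eef_pos: [0.4967, 0.0327, 0.1291]
orientation: [2.263, 2.179, -0.0]
wrist_force: [-4.2, 0.4, -4.1]
grip_width: 0.386
gripper_force: 70.7
t11.35 shuttle 0.0068 rail(cam) 0.0322 (tcp) 0.0342 roller 0.0194 off 0.0126 Fpush 3.7 w 0.282 z 0.1291
pred 0.0064 vpred -0.0282  est s 0.0067 v -0.0275
tool-x shifts [np.float64(-0.03), np.float64(-0.07), np.float64(-0.08), np.float64(-0.07)] -> shuttle -0.0083 v -0.0317; tool-y for rail .033: -0.02
```

```bash
python3 -m jog '[[[-0.03,0,0],[0,0,0]],[[-0.07,0,0],[0,0,0]],[[-0.08,0,0],[0,0,0]],[[-0.07,0,0],[0,0,0]]]'
python3 -c "
from trk import *
ctl(4)"
```

```text
time: 11.85
eef_pos: [0.4962, 0.0176, 0.1291]
orientation: [2.263, 2.179, -0.0]
wrist_force: [-5.1, 1.1, -3.7]
grip_width: 0.389
gripper_force: 70.7
t11.90 shuttle -0.0057 rail(cam) 0.0320 (tcp) 0.0341 roller 0.0045 off 0.0102 Fpush 4.5 w 0.283 z 0.1291
pred -0.0097 vpred -0.0319  est s -0.0065 v -0.0255
tool-x shifts [np.float64(0.02), np.float64(-0.07), np.float64(-0.07), np.float64(-0.08)] -> shuttle -0.0206 v -0.0307; tool-y for rail .033: -0.02
```

```bash
python3 -m jog '[[[0.02,0,0],[0,0,0]],[[-0.07,0,0],[0,0,0]],[[-0.07,0,0],[0,0,0]],[[-0.08,0,0],[0,0,0]]]'
python3 - <<'E'
from trk import *
ctl(4)
s=snap("top")
cv2.imwrite("pics/c6.png",cv2.resize(s["img"][170:270,230:390],(800,500),interpolation=2))
E
```

```text
time: 12.4
eef_pos: [0.4957, 0.0057, 0.1291]
orientation: [2.263, 2.179, -0.0]
wrist_force: [-4.5, 0.2, -3.9]
grip_width: 0.389
gripper_force: 70.7
t12.45 shuttle -0.0153 rail(cam) 0.0315 (tcp) 0.0341 roller -0.0077 off 0.0077 Fpush 3.9 w 0.277 z 0.1291
pred -0.0214 vpred -0.0291  est s -0.0165 v -0.0191
tool-x shifts [np.float64(0.13), np.float64(-0.06), np.float64(-0.08), np.float64(-0.09)] -> shuttle -0.0284 v -0.0279; tool-y for rail .033: -0.02
```

View pics/c6.png

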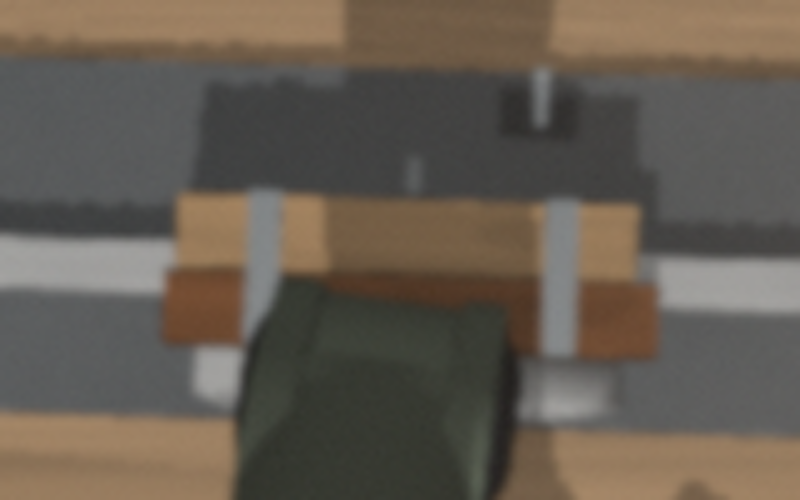

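The top view shows the fin at (312.6,204.6) and the pointer finger at (338.2,194). The rail is pushed back about 32 mm.

```bash
python3 -m jog '[[[0.1,0,0],[0,0,0]],[[-0.05,0,0],[0,0,0]],[[-0.08,0,0],[0,0,0]],[[-0.09,0,0],[0,0,0]]]'
python3 - <<'E'
from trk import *
ctl(4)
s=json.loads("0") or snap("top")
f=onz(s,312.6,204.6,.11)[:2]-O;p=onz(s,338.2,194,.088)[:2]-O;q=onz(s,338.2,194,.075)[:2]-O
print("fin",f@fy,f@fx,"ptr",p@fy,q@fy)
E
```

```text
time: 13.0
eef_pos: [0.4955, -0.0015, 0.1291]
orientation: [2.263, 2.179, -0.0]
wrist_force: [-4.6, 0.6, -3.9]
grip_width: 0.389
gripper_force: 70.7
t13.05 shuttle -0.0260 rail(cam) 0.0321 (tcp) 0.0341 roller -0.0150 off 0.0110 Fpush 4.8 w 0.280 z 0.1291
pred -0.0289 vpred -0.0229  est s -0.0266 v -0.0187
tool-x shifts [np.float64(0.08), np.float64(-0.08), np.float64(-0.09), np.float64(-0.09)] -> shuttle -0.0381 v -0.0262; tool-y for rail .033: -0.02
fin -0.017522787587097133 0.08181996865212711 ptr -0.09402361381889918 -0.09434617372681162
```

```bash
python3 -m jog '[[[0.08,0,0],[0,0,0]],[[-0.08,0,0],[0,0,0]],[[-0.09,0,0],[0,0,0]],[[-0.09,0,0],[0,0,0]]]'
python3 -c "
from trk import *
ctl(4)"
```

```text
time: 13.6
eef_pos: [0.495, -0.0123, 0.1291]
orientation: [2.263, 2.179, -0.0]
wrist_force: [-4.5, -0.2, -4.1]
grip_width: 0.389
gripper_force: 70.7
t13.65 shuttle -0.0349 rail(cam) 0.0317 (tcp) 0.0340 roller -0.0258 off 0.0092 Fpush 4.8 w 0.279 z 0.1291
pred -0.0393 vpred -0.0238  est s -0.0358 v -0.0173
tool-x shifts [np.float64(0.07), np.float64(-0.07), np.float64(-0.08), np.float64(-0.08)] -> shuttle -0.0461 v -0.0230; tool-y for rail .033: -0.02
```

```bash
python3 -m jog '[[[0.07,0,0],[0,0,0]],[[-0.07,0,0],[0,0,0]],[[-0.08,0,0],[0,0,0]],[[-0.08,0,0],[0,0,0]]]'
python3 -c "
from trk import *
ctl(4)"
```

```text
time: 14.15
eef_pos: [0.4947, -0.0219, 0.1291]
orientation: [2.263, 2.179, -0.0]
wrist_force: [-4.7, -0.1, -5.5]
grip_width: 0.391
gripper_force: 70.6
t14.20 shuttle -0.0439 rail(cam) 0.0322 (tcp) 0.0340 roller -0.0353 off 0.0087 Fpush 4.4 w 0.279 z 0.1291
pred -0.0460 vpred -0.0199  est s -0.0443 v -0.0165
tool-x shifts [np.float64(0.04), np.float64(-0.06), np.float64(-0.07), np.float64(-0.06)] -> shuttle -0.0537 v -0.0201; tool-y for rail .033: -0.02
```

```bash
python3 -m jog '[[[0.04,0,0],[0,0,0]],[[-0.06,0,0],[0,0,0]],[[-0.07,0,0],[0,0,0]],[[-0.06,0,0],[0,0,0]]]'
python3 -c "
from trk import *
ctl(4)"
```

```text
time: 14.7
eef_pos: [0.4943, -0.0309, 0.1291]
orientation: [2.263, 2.179, -0.0]
wrist_force: [-4.7, 0.8, -5.2]
grip_width: 0.391
gripper_force: 70.6
t14.75 shuttle -0.0517 rail(cam) 0.0315 (tcp) 0.0340 roller -0.0440 off 0.0077 Fpush 3.8 w 0.277 z 0.1291
pred -0.0538 vpred -0.0182  est s -0.0521 v -0.0146
tool-x shifts [np.float64(0.03), np.float64(-0.05), np.float64(-0.05), np.float64(-0.06)] -> shuttle -0.0602 v -0.0173; tool-y for rail .033: -0.02
```

```bash
python3 -m jog '[[[0.03,0,0],[0,0,0]],[[-0.05,0,0],[0,0,0]],[[-0.05,0,0],[0,0,0]],[[-0.06,0,0],[0,0,0]]]'
python3 -c "
from trk import *
ctl(4)"
```

```text
time: 15.25
eef_pos: [0.4941, -0.0386, 0.1291]
orientation: [2.263, 2.179, -0.0]
wrist_force: [-5.6, 1.0, -5.3]
grip_width: 0.39
gripper_force: 70.6
t15.30 shuttle -0.0592 rail(cam) 0.0317 (tcp) 0.0340 roller -0.0518 off 0.0074 Fpush 5.5 w 0.279 z 0.1291
pred -0.0604 vpred -0.0154  est s -0.0594 v -0.0135
tool-x shifts [np.float64(0.01), np.float64(-0.04), np.float64(-0.05), np.float64(-0.04)] -> shuttle -0.0666 v -0.0148; tool-y for rail .033: -0.02
```

```bash
python3 -m jog '[[[0.01,0,0],[0,0,0]],[[-0.04,0,0],[0,0,0]],[[-0.05,0,0],[0,0,0]],[[-0.04,0,0],[0,0,0]],[[-0.04,0,0],[0,0,0]]]'
python3 -c "
from trk import *
ctl(5)"
```

```text
time: 15.92
eef_pos: [0.4937, -0.0482, 0.1291]
orientation: [2.263, 2.179, -0.0]
wrist_force: [-5.6, 0.0, -5.4]
grip_width: 0.386
gripper_force: 70.6
t15.97 shuttle -0.0706 rail(cam) 0.0316 (tcp) 0.0340 roller -0.0611 off 0.0095 Fpush 3.8 w 0.278 z 0.1291
pred -0.0685 vpred -0.0135  est s -0.0702 v -0.0163
tool-x shifts [np.float64(-0.11), np.float64(-0.04), np.float64(-0.03), np.float64(-0.03), np.float64(-0.03)] -> shuttle -0.0791 v -0.0119; tool-y for rail .033: -0.02
```

```bash
python3 -m jog '[[[-0.12,0,0],[0,0,0]],[[-0.05,0,0],[0,0,0]],[[-0.03,0,0],[0,0,0]],[[-0.03,0,0],[0,0,0]]]'
python3 -c "
from trk import *
ctl(4)"
```

```text
time: 16.48
eef_pos: [0.4932, -0.0618, 0.1291]
orientation: [2.263, 2.179, 0.0]
wrist_force: [-3.9, 0.6, -4.6]
grip_width: 0.392
gripper_force: 70.6
t16.52 shuttle -0.0804 rail(cam) 0.0321 (tcp) 0.0340 roller -0.0746 off 0.0057 Fpush 4.7 w 0.279 z 0.1291
pred -0.0790 vpred -0.0149  est s -0.0801 v -0.0172
tool-x shifts [np.float64(-0.12), np.float64(-0.03), np.float64(-0.01), np.float64(-0.02)] -> shuttle -0.0869 v -0.0102; tool-y for rail .033: -0.02
```

```bash
python3 -m jog '[[[-0.2,0,0],[0,0,0]],[[-0.06,0,0],[0,0,0]],[[-0.03,0,0],[0,0,0]]]'
python3 -c "
from trk import *
ctl(4)"
```

```text
time: 16.9
eef_pos: [0.4926, -0.0793, 0.1291]
orientation: [2.263, 2.179, 0.0]
wrist_force: [-4.1, 0.4, -4.3]
grip_width: 0.392
gripper_force: 70.7
t16.95 shuttle -0.0863 rail(cam) 0.0317 (tcp) 0.0340 roller -0.0920 off -0.0057 Fpush 4.7 w 0.279 z 0.1291
pred -0.0861 vpred -0.0098  est s -0.0863 v -0.0101
tool-x shifts [np.float64(0.12), np.float64(-0.0), np.float64(-0.01), np.float64(-0.01)] -> shuttle -0.0897 v -0.0052; tool-y for rail .033: -0.02
```

```bash
python3 -m jog '[[[0.08,0,0],[0,0,0]],[[-0.02,0,0],[0,0,0]],[[-0.02,0,0],[0,0,0]]]'
python3 -c "
from trk import *
ctl(4)"
```

```text
time: 17.32
eef_pos: [0.4927, -0.0765, 0.1291]
orientation: [2.262, 2.18, 0.0]
wrist_force: [-4.7, 0.3, -3.3]
grip_width: 0.387
gripper_force: 70.8
t17.38 shuttle -0.0864 rail(cam) 0.0318 (tcp) 0.0340 roller -0.0895 off -0.0030 Fpush 4.1 w 0.279 z 0.1291
pred -0.0884 vpred -0.0012  est s -0.0868 v 0.0030
tool-x shifts [np.float64(0.21), np.float64(-0.03), np.float64(-0.01), np.float64(-0.01)] -> shuttle -0.0870 v -0.0018; tool-y for rail .033: -0.02
```

```bash
python3 -m jog '[[[0.17,0,0],[0,0,0]],[[0,0,0],[0,0,0]],[[-0.02,0,0],[0,0,0]]]'
python3 -c "
from trk import *
ctl(4)"
```

```text
time: 17.75
eef_pos: [0.493, -0.0675, 0.1291]
orientation: [-2.262, -2.18, 0.0]
wrist_force: [-4.9, 0.2, -3.6]
grip_width: 0.389
gripper_force: 70.9
t17.80 shuttle -0.0866 rail(cam) 0.0317 (tcp) 0.0339 roller -0.0805 off 0.0061 Fpush 4.8 w 0.279 z 0.1291
pred -0.0864 vpred -0.0000  est s -0.0866 v -0.0004
tool-x shifts [np.float64(0.03), np.float64(-0.01), np.float64(-0.01), np.float64(-0.01)] -> shuttle -0.0872 v -0.0022; tool-y for rail .033: -0.02
```

```bash
python3 -m jog '[[[0.12,0,0],[0,0,0]],[[0,0,0],[0,0,0]],[[0,0,0],[0,0,0]],[[-0.06,0,0],[0,0,0]]]'
python3 -c "
from trk import *
ctl(4)"
```

```text
time: 18.3
eef_pos: [0.4931, -0.0641, 0.1291]
orientation: [-2.262, -2.18, 0.0]
wrist_force: [-5.1, -0.0, -4.7]
grip_width: 0.389
gripper_force: 70.7
t18.35 shuttle -0.0906 rail(cam) 0.0318 (tcp) 0.0339 roller -0.0775 off 0.0131 Fpush 4.4 w 0.283 z 0.1291
pred -0.0873 vpred -0.0030  est s -0.0899 v -0.0084
tool-x shifts [np.float64(-0.19), np.float64(-0.02), np.float64(-0.01), np.float64(-0.0)] -> shuttle -0.0934 v -0.0047; tool-y for rail .033: -0.01
```

```bash
python3 -m jog '[[[-0.27,0,0],[0,0,0]],[[-0.02,0,0],[0,0,0]],[[0,0,0],[0,0,0]]]'
python3 -c "
from trk import *
ctl(4)"
```

```text
time: 18.73
eef_pos: [0.4925, -0.082, 0.1291]
orientation: [2.263, 2.178, 0.0]
wrist_force: [-4.1, -0.5, -3.5]
grip_width: 0.39
gripper_force: 70.5
t18.77 shuttle -0.0940 rail(cam) 0.0320 (tcp) 0.0340 roller -0.0944 off -0.0004 Fpush 3.5 w 0.282 z 0.1292
pred -0.0938 vpred -0.0075  est s -0.0939 v -0.0079
tool-x shifts [np.float64(0.01), np.float64(-0.0), np.float64(-0.0), np.float64(-0.04)] -> shuttle -0.0963 v -0.0022; tool-y for rail .033: -0.02
```

```bash
python3 -m jog '[[[-0.07,0,0],[0,0,0]],[[0,0,0],[0,0,0]]]'
python3 -c "
from trk import *
ctl(4)"
```

```text
time: 19.02
eef_pos: [0.4923, -0.086, 0.1291]
orientation: [2.263, 2.179, -0.0]
wrist_force: [-4.5, 0.1, -3.0]
grip_width: 0.396
gripper_force: 70.7
t19.07 shuttle -0.0942 rail(cam) 0.0319 (tcp) 0.0339 roller -0.0986 off -0.0044 Fpush 4.9 w 0.282 z 0.1291
pred -0.0955 vpred -0.0026  est s -0.0945 v 0.0014
tool-x shifts [np.float64(0.07), np.float64(-0.0), np.float64(-0.0), np.float64(-0.0)] -> shuttle -0.0944 v 0.0000; tool-y for rail .033: -0.02
```

```bash
python3 -m jog '[[[0.06,0,0],[0,0,0]],[[0,0,0],[0,0,0]],[[0,0,0],[0,0,0]],[[0,0,0],[0,0,0]]]'
python3 - <<'E'
from trk import *
ctl(4)
s=snap("top");b=snap("side")
cv2.imwrite("pics/c7.png",np.hstack([cv2.resize(s["img"][170:270,270:390],(480,400),interpolation=2),cv2.resize(b["img"][180:300,320:440],(320,400)) ]))
E
```

```text
time: 19.58
eef_pos: [0.4924, -0.0821, 0.1291]
orientation: [2.263, 2.179, 0.0]
wrist_force: [-5.3, 0.1, -2.2]
grip_width: 0.392
gripper_force: 70.8
t19.62 shuttle -0.0948 rail(cam) 0.0319 (tcp) 0.0340 roller -0.0948 off 0.0000 Fpush 5.3 w 0.283 z 0.1291
pred -0.0943 vpred 0.0000  est s -0.0947 v -0.0008
tool-x shifts [np.float64(-0.0), np.float64(0.0), np.float64(0.0), np.float64(0.0)] -> shuttle -0.0947 v 0.0000; tool-y for rail .033: -0.02
```

View pics/c7.png

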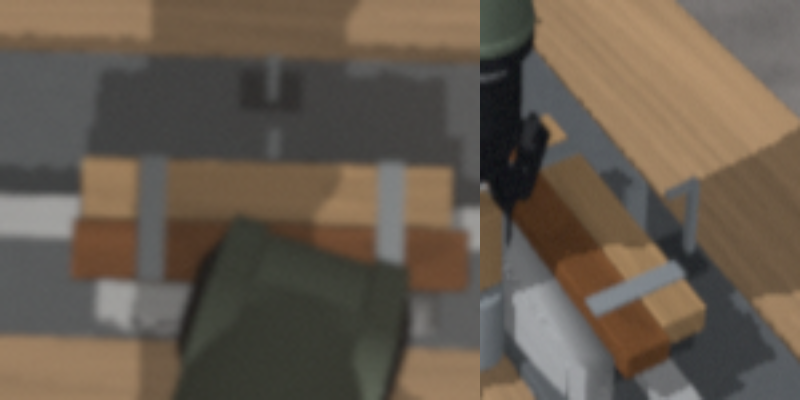

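The fin (273,145) and pointer (273,80) line up in the top crop. I'll hold here, checking as I go.

```bash
python3 -m jog '[[[0,0,0],[0,0,0]],[[0,0,0],[0,0,0]],[[0,0,0],[0,0,0]],[[0,0,0],[0,0,0]],[[0,0,0],[0,0,0]],[[0,0,0],[0,0,0]]]'
python3 -c "
from trk import *
ctl(4)"
```

```text
time: 20.48
eef_pos: [0.4925, -0.0821, 0.1291]
orientation: [2.263, 2.179, 0.0]
wrist_force: [-4.5, 0.9, -2.1]
grip_width: 0.388
gripper_force: 70.8
t20.52 shuttle -0.0943 rail(cam) 0.0320 (tcp) 0.0339 roller -0.0948 off -0.0005 Fpush 4.5 w 0.282 z 0.1291
pred -0.0947 vpred 0.0000  est s -0.0944 v 0.0005
tool-x shifts [np.float64(0.01), np.float64(-0.0), np.float64(-0.0), np.float64(-0.0)] -> shuttle -0.0944 v 0.0000; tool-y for rail .033: -0.02
```

Static. I'll hold longer.

```bash
python3 -m jog '[[[0,0,0],[0,0,0]],[[0,0,0],[0,0,0]],[[0,0,0],[0,0,0]],[[0,0,0],[0,0,0]],[[0,0,0],[0,0,0]],[[0,0,0],[0,0,0]],[[0,0,0],[0,0,0]],[[0,0,0],[0,0,0]],[[0,0,0],[0,0,0]],[[0,0,0],[0,0,0]]]' | head -1
python3 -c "
from trk import *
main()"
python3 -m jog '[[[0,0,0],[0,0,0]],[[0,0,0],[0,0,0]],[[0,0,0],[0,0,0]],[[0,0,0],[0,0,0]],[[0,0,0],[0,0,0]],[[0,0,0],[0,0,0]],[[0,0,0],[0,0,0]],[[0,0,0],[0,0,0]],[[0,0,0],[0,0,0]],[[0,0,0],[0,0,0]]]' | head -1
python3 -c "
from trk import *
main()"
```

```text
time: 21.78
t21.82 shuttle -0.0948 rail(cam) 0.0319 (tcp) 0.0339 roller -0.0948 off 0.0000 Fpush 4.7 w 0.283 z 0.1291
time: 23.08
t23.12 shuttle -0.0943 rail(cam) 0.0320 (tcp) 0.0339 roller -0.0948 off -0.0005 Fpush 4.1 w 0.282 z 0.1291
```

```bash
python3 -m jog '[[[0,0,0],[0,0,0]],[[0,0,0],[0,0,0]],[[0,0,0],[0,0,0]],[[0,0,0],[0,0,0]],[[0,0,0],[0,0,0]],[[0,0,0],[0,0,0]],[[0,0,0],[0,0,0]],[[0,0,0],[0,0,0]],[[0,0,0],[0,0,0]],[[0,0,0],[0,0,0]]]' | head -1
python3 -c "
from trk import *
main()"
python3 -m jog '[[[0,0,0],[0,0,0]],[[0,0,0],[0,0,0]],[[0,0,0],[0,0,0]],[[0,0,0],[0,0,0]],[[0,0,0],[0,0,0]],[[0,0,0],[0,0,0]],[[0,0,0],[0,0,0]],[[0,0,0],[0,0,0]],[[0,0,0],[0,0,0]],[[0,0,0],[0,0,0]]]' | head -1
python3 -c "
from trk import *
main()"
python3 -m jog '[[[0,0,0],[0,0,0]],[[0,0,0],[0,0,0]],[[0,0,0],[0,0,0]],[[0,0,0],[0,0,0]],[[0,0,0],[0,0,0]],[[0,0,0],[0,0,0]],[[0,0,0],[0,0,0]],[[0,0,0],[0,0,0]],[[0,0,0],[0,0,0]],[[0,0,0],[0,0,0]]]' | head -1
python3 -c "
from trk import *
main()"
```

```text
time: 24.38
t24.43 shuttle -0.0948 rail(cam) 0.0320 (tcp) 0.0339 roller -0.0948 off 0.0001 Fpush 4.4 w 0.283 z 0.1291
time: 25.68
t25.73 shuttle -0.0948 rail(cam) 0.0320 (tcp) 0.0339 roller -0.0948 off 0.0001 Fpush 3.7 w 0.283 z 0.1291
time: 26.98
t27.02 shuttle -0.0943 rail(cam) 0.0320 (tcp) 0.0339 roller -0.0948 off -0.0005 Fpush 3.4 w 0.282 z 0.1291
```

The shuttle has been aligned and still for about 8 s, with the rail steady at about 32 mm, so I'm handing in.

```bash
python3 -c "
from bench import ctrl
print(ctrl.sign_off())"
```

```text
the job is handed in; nothing more can be done
None
```

I handed the job in at about 27 s, still pressing: the shuttle had stood within about 1 mm of the pointer for roughly 8 s, and the rail read about 32 mm back throughout the roll and hold.

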